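# Reverse the ratchet and nip the screw press down on the board

## Task

The screw press on the bench has been left with its ratchet set to undo. Flip the small reversing lever on the ratchet head over to the tightening (clockwise) side, then swing the ratchet handle to bring the foot down until it grips the board: stop when the handle has clearly stiffened, without crushing the board, straining the lever or handle, or shoving the press along. Let go at the end, lever still on tighten, and leave the other things on the bench where they are.

Things in the scene. Friction and masses are not known exactly. Their poses are not given: they have to be found in the camera images.
- press: Heavy green portal press (16 kg, stands on the bench), base 280x300 mm, beam top 135 mm up. Origin on the bench under the vertical screw axis; x square to the beam (handle side is -x). On the beam sits a 60 mm toothed ratchet wheel, 147 to 160 mm up. Turned clockwise from above it lowers the foot 6 mm per rad; its own friction keeps it where it is left. A plywood board lies under the foot.
- post (a point): Upright steel thumb post (12 mm across, 34 mm tall, 151 to 185 mm above the bench) at the end of the reversing lever on the ratchet head; the point is on its axis, 12 mm under its top. x points away from the lever's pivot, z up. Pushed gently sideways it swings; the handle hardly follows.
- grip (a point): Point on the centre line of the round rubber handle bar, 160 mm from the screw axis, about 149 mm above the bench. Bar 18 mm thick, 130 to 215 mm out from the axis, free below. x points outward along the bar, z up. Sideways force here while turning: 2 to 3 N with the foot free, then rising about 1 N per 0.04 rad once it bears; 6 to 9 N is a good grip, past 12 N the board is crushed.
- pawl (a joint): Reversing lever angle, rad, positive clockwise from above. Pivot 52 mm out along the handle from the screw axis, post 38 mm farther out. -0.3 to -0.1: undo; 0.1 to 0.3: tighten (it may rest near 0.13 on a tooth). A spring ridge (1 to 2 N at the post) at 0 throws it to either side. Post leaning to the clockwise side of the handle = drives clockwise. Stops at +-0.3; over 25 N strains it.
- handle (a joint): Handle angle about the screw axis, rad, positive clockwise from above; 0: bar points along -x of the press. Swings from -0.75 to 0.75 between hard stops. With the lever on tighten, clockwise swings drive the screw (after up to 0.29 rad idle, 22 teeth) and anticlockwise swings click back at about 1 N; several swings may be needed. Over 30 N strains it.
- foot: Sprung round foot, 42 mm across, rubber under, on the lower end of the screw below the beam. Origin at the middle of its underside, 64.5 mm above the bench at first. The board's top lies 2 to 9.5 mm below it (packing varies, not measured): 0.3 to 1.6 rad of clockwise screw turning to touch, then about 350 N of pressing per rad; 25 to 120 N is wanted, 150 N crushes.
- oilcan: Bystander: grey bottle, 56 mm wide, 150 mm tall, origin at its underside.
- mallet: Bystander: hammer lying on the bench.
- offcut: Bystander: wooden block 110x50x30 mm, origin at its underside.
- tin: Bystander: open steel tin, 72 mm wide, 70 mm tall, origin at its underside.

How it is judged:
By the outcome, as a careful person would: the job done as asked, in the order asked, and still so for the second after the job is handed in, with the robot touching nothing.
It also fails if it takes over 67 s, if anything falls off the work surface, if the arm or the gripper's body presses on something with over 40 N, if the wrist force passes 120 N, or if a joint passes its speed limit or range.

## Robot

A 6-joint arm with a two-finger parallel gripper is mounted at the origin on the work surface. World frame = base frame: x ahead of the robot, y to its left, z up, the work surface at z = 0. Lengths are in m, angles in rad, forces in N, time in s.
With the tool pointing down it reaches from about 0.375 to 0.9 m from the base axis. Payload 3.1 kg.
Tool frame: the origin (TCP) lies between the finger pads; the fingertips stand manip.nose_length ahead of it and the grasp point (between the pads) lies 5 mm behind it (manip.nose_length is the distance from the TCP to the fingertips, in m); z points along the fingers, y is the line along which they close (so a half turn about z gives the same grasp; the last joint's range is limited). The gripper opens to 85 mm and grips with 20 to 120 N. Pads are 22 mm wide; open, the fingers measure 114 mm over their backs; the gripper's body (76 mm by 85 mm) begins 54 mm behind the grasp point. The pads swing forward as they close: fully open they stand 13 mm farther back than shut.
Start: joints at [-1.472, 0.527, 1.433, -0, 1.181, -0.178], TCP at [0.171, -0.601, 0.245] pointing down, gripper open.
Joint ranges: [-3.08, 3.08], [-0.75, 2.2], [0.22, 2.44], [-1.43, 4.57], [0, 2.65], [-2.85, 2.85]. Speed limits (rad/s): [2.79, 2.79, 3.14, 3.14, 3.14, 3.14].

## Interface

Orientations are given as a unit quaternion [x, y, z, w].
In Python, from station import monitor, eyes, job, manip gives the robot as it stands.
- The arm moves only by the shell command python3 -m pendant 'ROWS' [FORCE]. ROWS is JSON, a list that holds one entry, the list of rows, each a list of 7 numbers: the shift along the tool's x, y, z as a fraction of full scale, then the turn, a rotation vector about the tool's x, y, z as a fraction of full scale, then the opening, from 0 (shut) to 1 (fully open). A call has 1 to 20 rows; each row shifts and turns the commanded pose from where the row before left it, along the tool's axes as they then stand; what a row does not reach is not made up. Full scale, the value 1, is 800 mm for a shift and 0.12 rad for a turn. A row lasts 1/10 s, in which the tool goes at most 50 mm and 8.59 degrees, less where a joint would pass 70% of its speed; a pose out of reach is approached as far as the arm can. A call with a number of a shift or a turn outside -1 to 1 is refused whole. A call with a gripper value outside its range is refused whole. The fingers move at their own pace and stop on an object; FORCE is the grip in N (left out, the last holds). Time passes only in rows, so rows that do not move let the fingers close. It gives the time, the measured TCP pose, the force, the opening and the grip force at its end, in the units of the state.
- monitor.sense(): the state, without advancing time (a new reading comes with each control period).
- eyes.snapshot(name): name is "side" or "top" or "wrist"; returns a dict with "pixels" (400x640x3 uint8, red, green, blue), "depth" (400x640 float32, m along the optical axis (not along the pixel's ray), 0 where there is no reading), "intrinsics" (3x3 intrinsics, pixels), "eye" and "attitude" of the camera in the world. Camera axes: x right, y down, z forward; pixel columns grow to the right and rows downward; lengths in m; the calibration is good to about 2 mm. The wrist camera is an equidistant fisheye: a pixel r from the principal point sees the ray r / f radians off the axis. A picture is of the moment at which its call begins.
- job.sign_off(): hands the job in; it is judged then, once.
The state is a dict: "t": time; "q": joint angles; "qd": joint speeds; "tau": joint torques, N m; "tcp_pos": TCP position; "tool_rot": TCP orientation; "force": force on the tool from outside, world axes, zero at the start; "ft_torque": the same for the moment, N m; "finger_gap": opening from 0.0 (shut) to 1.0 (fully open); "gripper_force": force on a finger pad.
Only numpy, scipy, OpenCV 4.12 (cv2) and the standard library are available. Lean on these libraries where they do the work, as an engineer would, in place of code of your own. Each camera call takes 0.05 s, during which the arm holds its last target. There are 200 camera calls.

## Working session

There is one attempt and no reset: what is moved stays moved. The work goes in short steps, Python scripts to look and compute and a shell command to move; the robot and the scene stay as the last step left them, time stands still between calls to the robot, and variables do not carry over. Pictures are saved under pics/ and viewed, at most 10 in all, crops included, and the job is handed in when it is done.

```bash
ls; mkdir -p pics; python3 - <<'E'
from station import monitor, eyes, job, manip
import cv2,numpy as np
s=monitor.sense(); print({k:np.round(v,3) for k,v in s.items()}, manip.nose_length)
for n in("top","side"):
    d=eyes.snapshot(n); cv2.imwrite(f"pics/{n}.png",d["pixels"][:,:,::-1]); np.savez(f"pics/{n}.npz",**d); print(n,d["eye"],d["attitude"],d["intrinsics"])
E
```

```text
pics
{'t': np.float64(0.0), 'q': array([-1.472,  0.528,  1.434, -0.   ,  1.181, -0.179]), 'qd': array([ 0.001,  0.001,  0.001,  0.001, -0.001, -0.001]), 'tau': array([-0.0000e+00, -4.4235e+01, -1.7803e+01, -0.0000e+00,  8.0000e-03,
        0.0000e+00]), 'tcp_pos': array([ 0.171, -0.601,  0.244]), 'tool_rot': array([ 0.99 ,  0.138,  0.   , -0.001]), 'force': array([ 0.866, -0.256, -0.259]), 'ft_torque': array([0.014, 0.005, 0.013]), 'gripper_force': np.float64(0.0), 'finger_gap': np.float64(0.994)} 0.014
top [0.19958481 0.01367589 1.48866398] [-0.70014025  0.70423099 -0.08433445  0.08215859] [[513.99623227   0.         317.98545363]
 [  0.         513.99623227 197.10947453]
 [  0.           0.           1.        ]]
side [-0.209631    0.69245641  0.9038472 ] [-0.33857419  0.83051586 -0.40591833  0.17561674] [[389.40834719   0.         323.10236542]
 [  0.         389.40834719 211.10856307]
 [  0.           0.           1.        ]]
```

View pics/top.png

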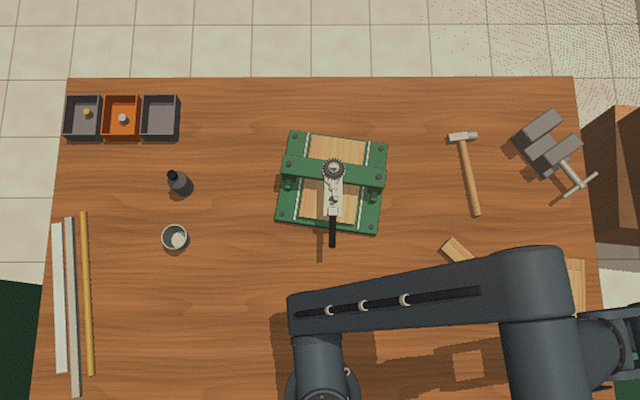

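View pics/side.png

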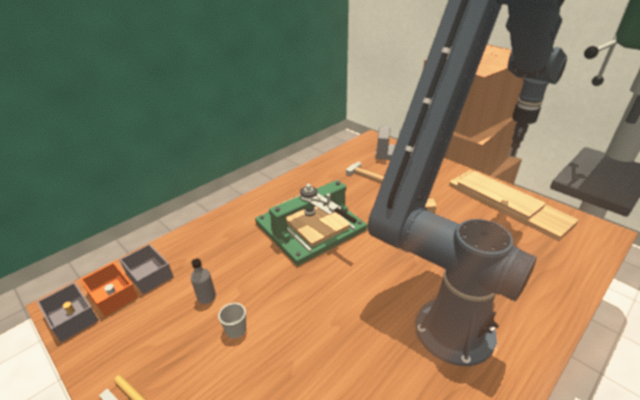

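The top view shows the ratchet wheel at about (333,168), the handle's black grip from (332,215) to (332,247), and the lever near (334,200). The side view shows the press clear of its neighbours. Next I'll enlarge the head and compute positions.

```bash
cat > h.py <<'E'
import numpy as np,cv2
from scipy.spatial.transform import Rotation as R
def ray(d,u,v,fish=False):
    K=d["intrinsics"];x=(u-K[0,2])/K[0,0];y=(v-K[1,2])/K[1,1]
    if fish:
        r=np.hypot(x,y); c=np.array([x*np.sinc(r/np.pi),y*np.sinc(r/np.pi),np.cos(r)])
    else: c=np.array([x,y,1.])
    return R.from_quat(d["attitude"]).apply(c)
def atz(d,u,v,z,fish=False):
    r=ray(d,u,v,fish);return d["eye"]+r*(z-d["eye"][2])/r[2]
E
python3 - <<'E'
from h import *
d=np.load("pics/top.npz");im=d["pixels"][:,:,::-1]
cv2.imwrite("pics/topc.png",cv2.resize(im[120:260,265:400],None,fx=4.2,fy=4.2,interpolation=cv2.INTER_CUBIC))
for n,u,v,z in[("wheel",333,168,.16),("tip",332,246,.149),("gripstart",332,216,.149),("c1",289,131,.02),("c2",387,143,.02),("c3",276,221,.02),("c4",378,236,.02)]:
    p=atz(d,u,v,z);print(n,p.round(3),d["depth"][v,u])
E
```

```text
wheel [ 0.6   -0.032  0.16 ] 1.3655365
tip [ 0.39  -0.027  0.149] 1.3344879
gripstart [ 0.47  -0.028  0.149] 1.3538196
c1 [0.759 0.095 0.02 ] 1.5480571
c2 [ 0.719 -0.201  0.02 ] 1.5649014
c3 [0.482 0.13  0.02 ] 1.5010488
c4 [ 0.436 -0.165  0.02 ] 1.5010054
```

View pics/topc.png

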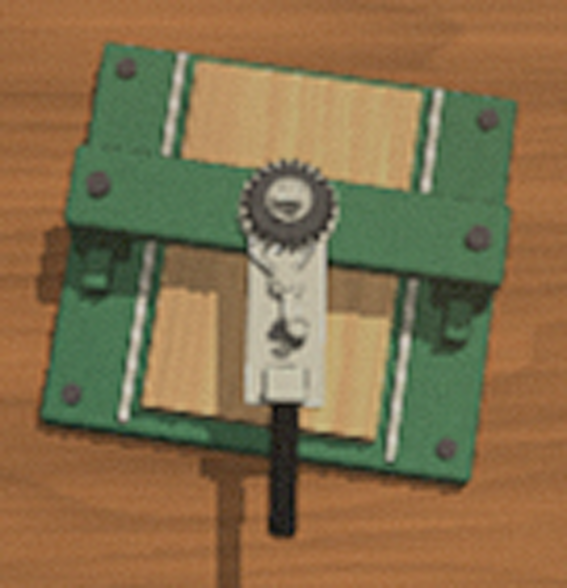

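The zoomed view shows the wheel centre at crop (289,198), the bar end at (283,535) and the post near (297,335), which is right of the bar and so on the undo side. The screw axis is at about (0.602,-0.033), the press yaw is about -0.13 and the handle angle about -0.11. The 215 mm bar length checks out.

```bash
python3 -m pendant '[[[0,0,0,0,0,0.83,0.5],[0,0,0,0,0,0.83,0.5],[0,0,0,0,0,0.84,0.5],[0.0273,-0.0483,0,0,0,0,0.5],[0.0273,-0.0483,0,0,0,0,0.5],[0.0273,-0.0483,0,0,0,0,0.5],[0.0273,-0.0483,0,0,0,0,0.5],[0.0273,-0.0483,0,0,0,0,0.5],[0.0273,-0.0483,0,0,0,0,0.5],[0.0273,-0.0483,0,0,0,0,0.5],[0.0273,-0.0483,0,0,0,0,0.5],[0.0273,-0.0483,0,0,0,0,0.5],[0.0273,-0.0483,0,0,0,0,0.5],[0.0273,-0.0483,0,0,0,0,0.5],[0.0273,-0.0483,0,0,0,0,0.5],[0.0273,-0.0483,0,0,0,0,0.5],[0.0273,-0.0483,0,0,0,0,0.5],[0,0,0,0,0,0,0.5],[0,0,0,0,0,0,0.5]]]' 40
python3 - <<'E'
from station import monitor, eyes
from h import *
s=monitor.sense();print(s["tcp_pos"].round(4),R.from_quat(s["tool_rot"]).as_matrix().round(3).tolist(),s["q"].round(2),s["force"])
d=eyes.snapshot("wrist");np.savez("pics/w1.npz",**d);cv2.imwrite("pics/w1.png",d["pixels"][:,:,::-1]);print(d["eye"],d["attitude"],d["intrinsics"][0])
E
```

```text
t: 2.0
tcp_pos: [0.4889, -0.0665, 0.2449]
tool_rot: [1.0, -0.01, -0.001, 0.0]
force: [-1.5, -0.4, -0.4]
finger_gap: 0.492
gripper_force: 0.0
[ 0.4889 -0.0665  0.2449] [[1.0, -0.02, -0.001], [-0.02, -1.0, -0.0], [-0.001, 0.0, -1.0]] [-0.36  0.35  1.76 -0.    1.03  1.23] [-1.49352807 -0.44219947 -0.37596959]
[ 0.55625787 -0.06714349  0.3735865 ] [-0.69392403  0.70758208  0.09518842 -0.09346768] [309.70691629   0.         314.52836199]
```

View pics/w1.png

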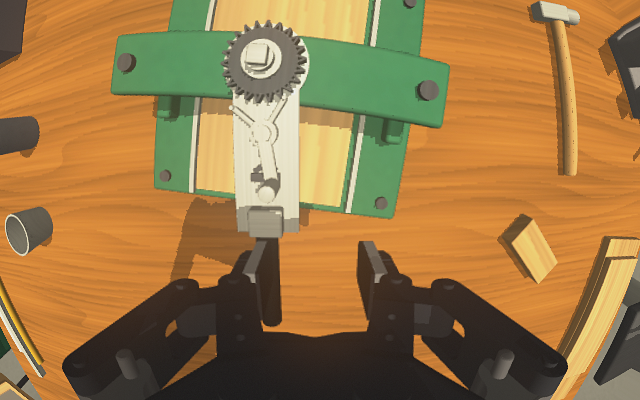

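The wrist view shows the wheel centre at about (264,62), the lever pivot at (264,131), the post top at (265,187) and the bar under the left finger.

```bash
python3 - <<'E'
from h import *
d=np.load("pics/w1.npz")
for n,u,v,z in[("wheel",265,62,.16),("pivot",264,131,.155),("posttop",266,187,.185),("screwhub",258,55,.175)]:
    p=atz(d,u,v,z,True);print(n,p.round(4)); print((d["eye"]+ray(d,u,v,True)/ (R.from_quat(d["attitude"]).inv().apply(ray(d,u,v,True))[2])*d["depth"][v,u]).round(4))
im=d["pixels"][:,:,::-1]
cv2.imwrite("pics/w1c.png",cv2.resize(im[20:240,180:340],None,fx=2.7,fy=2.7,interpolation=cv2.INTER_CUBIC))
E
```

```text
wheel [ 0.5988 -0.0341  0.16  ]
[ 0.5948 -0.0372  0.18  ]
pivot [ 0.5503 -0.0314  0.155 ]
[ 0.5505 -0.0326  0.1623]
posttop [ 0.5161 -0.0359  0.185 ]
[ 0.5161 -0.036   0.1853]
screwhub [ 0.6009 -0.032   0.175 ]
[ 0.599  -0.0335  0.1836]
```

View pics/w1c.png

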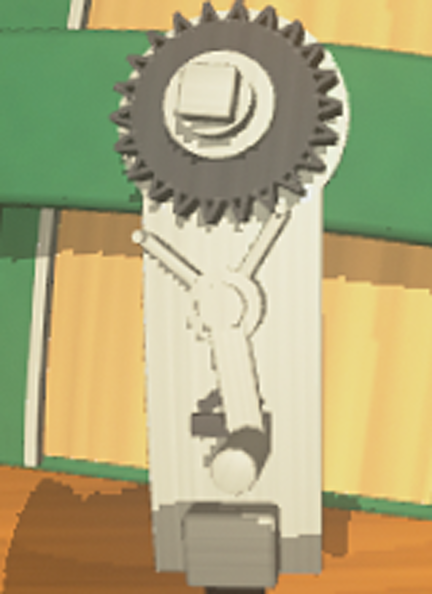

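```bash
python3 -m pendant '[[[0.012,-0.013,0,0,0,0,0.5],[0.012,-0.013,0,0,0,0,0.5],[0.0115,-0.013,0,0,0,0,0.5],[0,0,0,0,0,0,0.5],[0,0,0,0,0,0,0.5],[0,0,0.02,0,0,0,0.5],[0,0,0.02,0,0,0,0.5],[0,0,0.02,0,0,0,0.5],[0,0,0,0,0,0,0.5],[0,0,0,0,0,0,0.5]]]' 
python3 - <<'E'
from station import monitor, eyes
from h import *
d=eyes.snapshot("wrist");np.savez("pics/w2.npz",**d);im=d["pixels"][:,:,::-1]
cv2.imwrite("pics/w2.png",cv2.resize(im[60:340,170:460],None,fx=2,fy=2,interpolation=cv2.INTER_CUBIC))
E
```

```text
t: 3.05
tcp_pos: [0.518, -0.0371, 0.1973]
tool_rot: [1.0, -0.012, -0.0, -0.0]
force: [0.9, -0.7, -0.2]
finger_gap: 0.502
gripper_force: 0.0
```

View pics/w2.png

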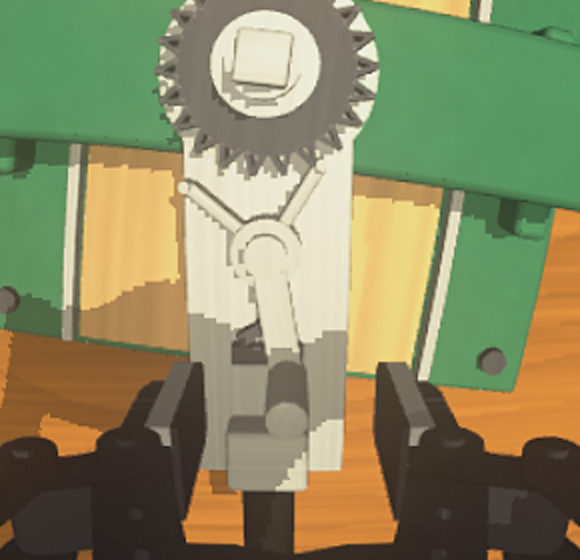

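The post at crop (287,395) sits between the open pads, leaning right of the bar, which is undo. Now I'll descend and bring the right pad up to it.

```bash
python3 -m pendant '[[[0,0,0.012,0,0,0,0.5],[0,0,0.012,0,0,0,0.5],[0,0,0,0,0,0,0.5],[0,-0.005,0,0,0,0,0.5],[0,-0.005,0,0,0,0,0.5],[0,-0.005,0,0,0,0,0.5],[0,0,0,0,0,0,0.5],[0,0,0,0,0,0,0.5]]]' ; python3 -m pendant '[[[0,-0.0025,0,0,0,0,0.5],[0,-0.0025,0,0,0,0,0.5],[0,0,0,0,0,0,0.5]]]'; python3 -m pendant '[[[0,-0.0025,0,0,0,0,0.5],[0,-0.0025,0,0,0,0,0.5],[0,0,0,0,0,0,0.5]]]'; python3 -m pendant '[[[0,-0.0025,0,0,0,0,0.5],[0,-0.0025,0,0,0,0,0.5],[0,0,0,0,0,0,0.5]]]'
python3 - <<'E'
from station import monitor, eyes
from h import *
d=eyes.snapshot("wrist");np.savez("pics/w3.npz",**d);im=d["pixels"][:,:,::-1]
cv2.imwrite("pics/w3.png",cv2.resize(im[60:340,170:460],None,fx=2,fy=2,interpolation=cv2.INTER_CUBIC))
E
```

```text
t: 3.9
tcp_pos: [0.5185, -0.0247, 0.1783]
tool_rot: [1.0, -0.011, 0.0, 0.0]
force: [0.2, -0.2, -0.2]
finger_gap: 0.508
gripper_force: 0.0
t: 4.2
tcp_pos: [0.5186, -0.0208, 0.1782]
tool_rot: [1.0, -0.011, 0.0, 0.0]
force: [-0.7, -0.1, 0.6]
finger_gap: 0.501
gripper_force: 0.1
t: 4.5
tcp_pos: [0.5185, -0.0166, 0.1781]
tool_rot: [1.0, -0.012, -0.0, -0.0]
force: [0.4, 0.0, 0.3]
finger_gap: 0.499
gripper_force: 0.2
t: 4.8
tcp_pos: [0.5189, -0.0125, 0.1782]
tool_rot: [1.0, -0.011, 0.0, -0.0]
force: [0.7, -0.3, -0.3]
finger_gap: 0.5
gripper_force: 0.0
```

View pics/w3.png

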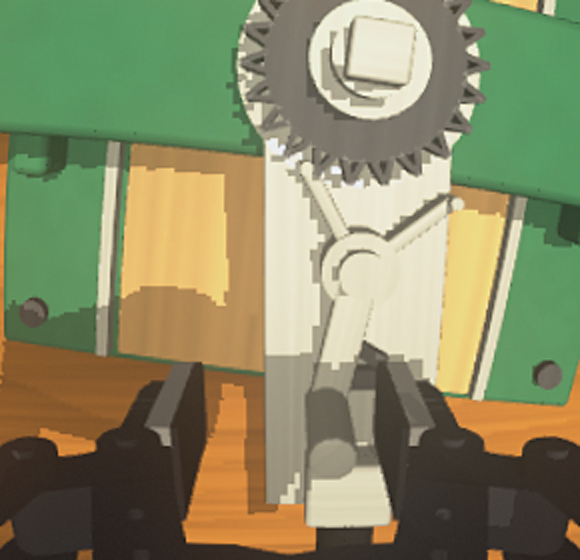

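The post at crop (332,445) is now left of the bar (clockwise side) and the left pawl tooth is engaged, so the lever is on tighten. Next I'll lift off, move out to the grip point and straddle the bar.

```bash
python3 -m pendant '[[[0,0,-0.02,0,0,0,0.5],[0,0,-0.02,0,0,0,0.5],[0,0,-0.02,0,0,0,0.5],[-0.0245,0.006,0,0,0,0,0.5],[-0.0245,0.006,0,0,0,0,0.5],[-0.0245,0.006,0,0,0,0,0.5],[-0.0245,0.006,0,0,0,0,0.5],[0,0,0,0,0,0,0.5],[0,0,0,0,0,0,0.5]]]'
python3 - <<'E'
from station import monitor, eyes
from h import *
d=eyes.snapshot("wrist");np.savez("pics/w4.npz",**d);im=d["pixels"][:,:,::-1]
cv2.imwrite("pics/w4.png",cv2.resize(im[20:340,170:460],None,fx=1.8,fy=1.8,interpolation=cv2.INTER_CUBIC))
E
```

```text
t: 5.75
tcp_pos: [0.4405, -0.0305, 0.2264]
tool_rot: [1.0, -0.012, 0.001, 0.0]
force: [0.1, -0.1, 0.7]
finger_gap: 0.502
gripper_force: 0.0
```

View pics/w4.png

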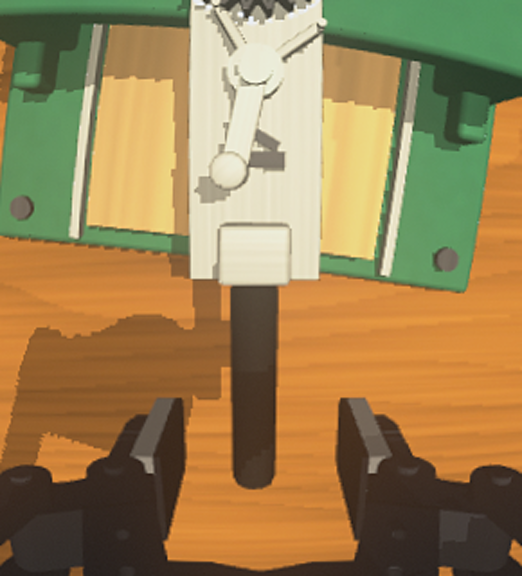

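The bar (crop column 254) is centred between the pads (185 and 340), and the lever post at (228,170) is still on tighten. I'll descend and narrow the fingers loosely.

```bash
python3 -m pendant '[[[0,0,0.026,0,0,0,0.5],[0,0,0.026,0,0,0,0.5],[0,0,0.026,0,0,0,0.5],[0,0,0.026,0,0,0,0.5],[0,0,0,0,0,0,0.4],[0,0,0,0,0,0,0.36],[0,0,0,0,0,0,0.36]]]' 20
python3 -m pendant '[[[0.0001,0.006,0,0,0,-0.25,0.36],[0.00036,0.012,0,0,0,-0.5,0.36],[0.00036,0.012,0,0,0,-0.5,0.36],[0.00036,0.012,0,0,0,-0.5,0.36],[0,0,0,0,0,0,0.36]]]'
```

```text
t: 6.5
tcp_pos: [0.4411, -0.0305, 0.1437]
tool_rot: [1.0, -0.011, 0.001, 0.0]
force: [0.1, -0.6, -0.7]
finger_gap: 0.359
gripper_force: 0.0
t: 7.0
tcp_pos: [0.4441, -0.0649, 0.1441]
tool_rot: [0.996, 0.093, 0.002, 0.001]
force: [0.6, 0.2, -0.1]
finger_gap: 0.361
gripper_force: 0.0
```

```bash
python3 -m pendant '[[[0.00036,0.012,0,0,0,-0.5,0.36],[0.00036,0.012,0,0,0,-0.5,0.36],[0.00036,0.012,0,0,0,-0.5,0.36],[0.00036,0.012,0,0,0,-0.5,0.36],[0.00036,0.012,0,0,0,-0.5,0.36],[0.00036,0.012,0,0,0,-0.5,0.36],[0,0,0,0,0,0,0.36]]]'
python3 -m pendant '[[[0.00036,-0.012,0,0,0,0.5,0.36],[0.00036,-0.012,0,0,0,0.5,0.36],[0.00036,-0.012,0,0,0,0.5,0.36],[0.00036,-0.012,0,0,0,0.5,0.36],[0.00036,-0.012,0,0,0,0.5,0.36]]]'
python3 -m pendant '[[[0.00036,-0.012,0,0,0,0.5,0.36],[0.00036,-0.012,0,0,0,0.5,0.36],[0,0,0,0,0,0,0.36]]]'
```

```text
t: 7.7
tcp_pos: [0.4643, -0.118, 0.1437]
tool_rot: [0.963, 0.269, 0.001, 0.001]
force: [0.2, -0.1, 0.1]
finger_gap: 0.364
gripper_force: 0.0
t: 8.2
tcp_pos: [0.4449, -0.073, 0.1435]
tool_rot: [0.993, 0.121, 0.001, 0.001]
force: [0.1, -2.1, -0.9]
finger_gap: 0.36
gripper_force: 1.2
t: 8.5
tcp_pos: [0.4407, -0.0531, 0.1434]
tool_rot: [0.998, 0.063, 0.0, 0.0]
force: [0.4, -0.6, -0.3]
finger_gap: 0.362
gripper_force: 0.0
```

```bash
for i in 1; do python3 -m pendant '[[[0.00036,-0.012,0,0,0,0.5,0.36],[0.00036,-0.012,0,0,0,0.5,0.36]]]'
python3 -m pendant '[[[0.00036,-0.012,0,0,0,0.5,0.36],[0.00036,-0.012,0,0,0,0.5,0.36]]]'; done | grep -E "t:|pos|force:"
```

```text
t: 8.7
tcp_pos: [0.4402, -0.0355, 0.1433]
tool_rot: [1.0, 0.002, 0.001, 0.001]
force: [-0.1, -2.7, 0.4]
gripper_force: 1.2
t: 8.9
tcp_pos: [0.441, -0.0161, 0.1433]
tool_rot: [0.998, -0.058, 0.0, 0.001]
force: [0.1, -2.0, 0.3]
gripper_force: 1.2
```

```bash
python3 -m pendant '[[[0.00036,-0.012,0,0,0,0.5,0.36],[0.00036,-0.012,0,0,0,0.5,0.36]]]' | grep -E "t:|pos|rot|force:"
```

```text
t: 9.1
tcp_pos: [0.4441, 0.0029, 0.1433]
tool_rot: [0.993, -0.117, 0.0, 0.0]
force: [-1.3, -2.4, 1.0]
gripper_force: 1.2
```

```bash
python3 -m pendant '[[[0.00036,-0.012,0,0,0,0.5,0.36],[0.00036,-0.012,0,0,0,0.5,0.36]]]' | grep -E "t:|pos|rot|force:"
```

```text
t: 9.3
tcp_pos: [0.4495, 0.0213, 0.1433]
tool_rot: [0.984, -0.177, -0.0, 0.0]
force: [-1.7, -2.6, 1.9]
gripper_force: 1.2
```

```bash
python3 -m pendant '[[[0.00036,-0.012,0,0,0,0.5,0.36],[0.00036,-0.012,0,0,0,0.5,0.36]]]' | grep -E "t:|pos|rot|force:"
```

```text
t: 9.5
tcp_pos: [0.4571, 0.039, 0.1432]
tool_rot: [0.972, -0.235, -0.0, 0.0]
force: [-0.1, -2.4, 2.3]
gripper_force: 1.2
```

```bash
python3 -m pendant '[[[0.00036,-0.012,0,0,0,0.5,0.36],[0.00036,-0.012,0,0,0,0.5,0.36]]]' | grep -E "t:|pos|rot|force:"
```

```text
t: 9.7
tcp_pos: [0.4666, 0.0555, 0.1432]
tool_rot: [0.956, -0.293, -0.001, 0.001]
force: [-1.0, -2.1, 1.7]
gripper_force: 1.2
```

```bash
python3 -m pendant '[[[0.00036,-0.012,0,0,0,0.5,0.36]]]' | grep -E "t:|pos|rot|force:"
```

```text
t: 9.8
tcp_pos: [0.4721, 0.0633, 0.1432]
tool_rot: [0.947, -0.322, -0.001, 0.001]
force: [-0.6, -1.3, 1.3]
gripper_force: 1.2
```

```bash
python3 -m pendant '[[[0.00036,-0.012,0,0,0,0.5,0.36],[0.00036,-0.012,0,0,0,0.5,0.36]]]' | grep -E "t:|pos|rot|force:"
```

```text
t: 10.0
tcp_pos: [0.4845, 0.0779, 0.1431]
tool_rot: [0.926, -0.378, -0.001, 0.001]
force: [-2.0, -2.1, 2.4]
gripper_force: 1.2
```

```bash
python3 -m pendant '[[[0.00036,-0.012,0,0,0,0.5,0.36]]]' | grep -E "t:|pos|rot|force:"; python3 -c "
from station import monitor as m
print(m.sense()['q'].round(2))"
```

```text
t: 10.1
tcp_pos: [0.4913, 0.0845, 0.143]
tool_rot: [0.914, -0.405, -0.001, 0.001]
force: [-2.2, -2.3, 1.7]
gripper_force: 1.2
[-0.05  0.52  1.84 -0.    0.78  2.35]
```

```bash
python3 -m pendant '[[[0.00036,0.012,0,0,0,-0.5,0.36],[0.00036,0.012,0,0,0,-0.5,0.36],[0.00036,0.012,0,0,0,-0.5,0.36],[0.00036,0.012,0,0,0,-0.5,0.36],[0.00036,0.012,0,0,0,-0.5,0.36],[0.00036,0.012,0,0,0,-0.5,0.36],[0.00036,0.012,0,0,0,-0.5,0.36],[0.00036,0.012,0,0,0,-0.5,0.36],[0.00036,0.012,0,0,0,-0.5,0.36],[0.00036,0.012,0,0,0,-0.5,0.36],[0.00036,0.012,0,0,0,-0.5,0.36]]]'; python3 -m pendant '[[[0.00036,0.012,0,0,0,-0.5,0.36],[0.00036,0.012,0,0,0,-0.5,0.36],[0.00036,0.012,0,0,0,-0.5,0.36],[0.00036,0.012,0,0,0,-0.5,0.36],[0.00036,0.012,0,0,0,-0.5,0.36],[0.00036,0.012,0,0,0,-0.5,0.36],[0.00036,0.012,0,0,0,-0.5,0.36],[0.00036,0.012,0,0,0,-0.5,0.36],[0.00036,0.012,0,0,0,-0.5,0.36],[0.00036,0.012,0,0,0,-0.5,0.36],[0.00036,0.012,0,0,0,-0.5,0.36],[0.00036,0.012,0,0,0,-0.5,0.36],[0,0,0,0,0,0,0.36]]]'
```

```text
t: 11.2
tcp_pos: [0.4427, -0.0067, 0.1433]
tool_rot: [0.996, -0.085, 0.001, -0.0]
force: [1.2, 0.6, 0.1]
finger_gap: 0.361
gripper_force: 0.5
t: 12.5
tcp_pos: [0.464, -0.1182, 0.1432]
tool_rot: [0.963, 0.27, 0.001, 0.001]
force: [1.1, 1.0, 0.5]
finger_gap: 0.358
gripper_force: 0.0
```

```bash
python3 -m pendant '[[[0.00036,-0.012,0,0,0,0.5,0.36],[0.00036,-0.012,0,0,0,0.5,0.36],[0.00036,-0.012,0,0,0,0.5,0.36]]]' | grep -E "t:|pos|rot|force:"
```

```text
t: 12.8
tcp_pos: [0.4504, -0.0912, 0.1431]
tool_rot: [0.984, 0.18, 0.0, 0.0]
force: [-0.3, -0.9, 0.3]
gripper_force: 0.5
```

```bash
python3 -m pendant '[[[0.00036,-0.012,0,0,0,0.5,0.36],[0.00036,-0.012,0,0,0,0.5,0.36]]]' | grep -E "t:|pos|rot|force:"
```

```text
t: 13.0
tcp_pos: [0.4446, -0.0731, 0.1432]
tool_rot: [0.993, 0.121, 0.0, 0.001]
force: [1.2, -2.3, -1.2]
gripper_force: 1.2
```

```bash
python3 -m pendant '[[[0.00036,-0.012,0,0,0,0.5,0.36],[0.00036,-0.012,0,0,0,0.5,0.36]]]' | grep -E "t:|pos|rot|force:"
```

```text
t: 13.2
tcp_pos: [0.4409, -0.0542, 0.1431]
tool_rot: [0.998, 0.062, 0.0, 0.001]
force: [-0.5, -2.5, -0.2]
gripper_force: 1.2
```

```bash
python3 -m pendant '[[[0.00036,-0.012,0,0,0,0.5,0.36]]]' | grep -E "t:|pos|rot|force:"
```

```text
t: 13.3
tcp_pos: [0.4399, -0.0446, 0.1431]
tool_rot: [0.999, 0.032, 0.0, 0.001]
force: [1.2, -2.3, -1.1]
gripper_force: 1.3
```

```bash
python3 -m pendant '[[[0.00036,-0.012,0,0,0,0.5,0.36]]]' | grep -E "t:|pos|rot|force:"
```

```text
t: 13.4
tcp_pos: [0.4395, -0.0351, 0.1431]
tool_rot: [1.0, 0.002, -0.0, 0.001]
force: [-1.7, -4.3, -0.9]
gripper_force: 1.9
```

```bash
python3 -m pendant '[[[0.00036,-0.012,0,0,0,0.5,0.36]]]' | grep -E "t:|pos|rot|force:"
```

```text
t: 13.5
tcp_pos: [0.4396, -0.0256, 0.1431]
tool_rot: [1.0, -0.028, -0.0, 0.001]
force: [-0.2, -4.5, -1.2]
gripper_force: 2.4
```

```bash
python3 -m pendant '[[[0.00018,-0.006,0,0,0,0.25,0.36]]]' | grep -E "t:|pos|rot|force:"
```

```text
t: 13.6
tcp_pos: [0.4399, -0.0207, 0.1431]
tool_rot: [0.999, -0.042, -0.0, 0.001]
force: [-1.1, -4.9, 0.5]
gripper_force: 2.6
```

```bash
python3 -m pendant '[[[0.00018,-0.006,0,0,0,0.25,0.36],[0.00018,-0.006,0,0,0,0.25,0.36]]]' | grep -E "t:|pos|rot|force:"
```

```text
t: 13.8
tcp_pos: [0.4409, -0.0117, 0.143]
tool_rot: [0.997, -0.072, -0.001, 0.001]
force: [-1.7, -6.5, -0.2]
gripper_force: 3.1
```

```bash
python3 -m pendant '[[[0.00018,-0.006,0,0,0,0.25,0.36]]]' | grep -E "t:|pos|rot|force:"
```

```text
t: 13.9
tcp_pos: [0.4416, -0.0071, 0.143]
tool_rot: [0.996, -0.087, -0.001, 0.001]
force: [-2.1, -7.3, 0.5]
gripper_force: 3.4
```

The force has risen from about 2.4 to 7.3 N, which is a good grip. I'll back off the bar, open and lift.

```bash
python3 -m pendant '[[[0,0.004,0,0,0,0,0.36],[0,0.003,0,0,0,0,0.45],[0,0,0,0,0,0,0.5],[0,0,0,0,0,0,0.5],[0,0,-0.02,0,0,0,0.5],[0,0,-0.03,0,0,0,0.5],[0,0,-0.04,0,0,0,0.5],[0,0,-0.04,0,0,0,0.5],[0,0,0,0,0,0,0.5],[0,0,0,0,0,0,0.5],[0,0,0,0,0,0,0.5]]]'
python3 - <<'E'
from station import monitor, eyes
from h import *
d=eyes.snapshot("wrist");im=d["pixels"][:,:,::-1]
t=eyes.snapshot("top")["pixels"][:,:,::-1]
a=cv2.resize(im[0:340,150:470],(376,400));b=cv2.resize(t[100:260,245:405],(400,400))
cv2.imwrite("pics/end.png",np.hstack([a,b]))
E
```

```text
t: 15.0
tcp_pos: [0.4406, -0.0117, 0.2459]
tool_rot: [0.996, -0.087, -0.001, -0.0]
force: [-0.3, 0.2, -0.0]
finger_gap: 0.496
gripper_force: 0.0
```

View pics/end.png

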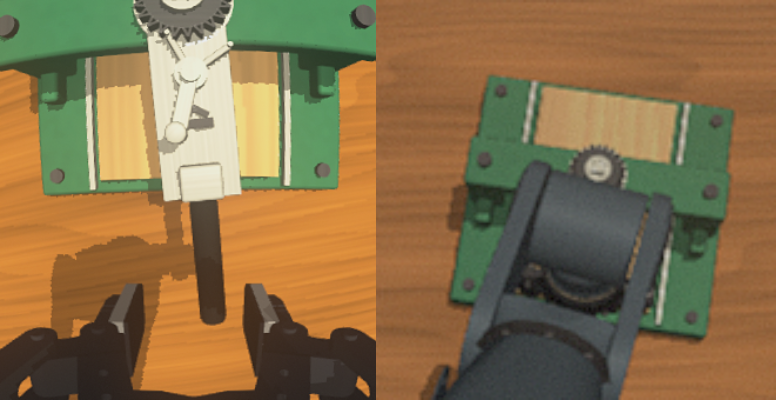

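The final view shows the post at (175,130), still on the clockwise side. The bar is free between the pads, and the press's top corner at (487,75) is where it was before.

```bash
python3 -c "
from station import job
print(job.sign_off())"
```

```text
the job is handed in; nothing more can be done
None
```

I flipped the reversing lever to tighten, swung the handle until it stiffened to about 7 N, let go with the lever still on tighten and the press not visibly moved, and handed the job in at about 15 s; no verdict came back.

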